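# Sugar for the tea with spring tongs

## Task

Take the spring tongs from their rest, use them to lift the brown sugar lump out of the spotted sugar bowl, lower it into the pink mug before letting it go, and lay the tongs back on their rest the way they lay. Handle the sugar only with the tongs, squeezing gently because it crumbles; do not let the lump fall on the worktop, leave the white lumps in the bowl, and do not knock the crockery or the other things about.

Things in the scene. Friction and masses are not known exactly. Their poses are not given: they have to be found in the camera images.
- tongs: Sprung kitchen tongs, 209 mm long: two steel arms 16 mm high with teal grip sleeves and teal jaws, hinged at the tail; 80 g. Origin on the hinge axis at mid height; x from hinge to jaws, y sideways (the arms close along y), z square to the flat of the tongs, up at the start. A loop reaches back to x = -24 mm. They start sprung open, level on their rest.
- tongs_grip (a point): On the tongs' centre line between the flat grip sleeves, 75 mm from the hinge (33 mm over the worktop at the start, free below down to 6 mm). Sleeves: x = 49 to 101 mm, 18 mm high, 46 mm over both when let go. The spring pushes out on each with 8 N when just held (44 mm) and 14 N with the jaws on the lump (about 32 mm). Held at 44 mm or less the tongs stay in hand; at 46 mm they drop.
- tongs_jaws (a point): On the tongs' centre line between the jaws, 172 mm from the hinge. Jaws: flat plates 28 mm long (x = 157 to 185 mm), 18 mm high, 5 mm thick, 48 mm apart inside (58 mm over all) when let go, 30 mm apart at 38 mm over the sleeves: squeezing the sleeves by 1 mm closes the jaws by 2.3 mm.
- tongs_left (a joint): Closing angle of each arm in rad (both arms move alike): 0 sprung open, about 0.09 with the jaws 18 mm apart, 0.135 at the most.
- tongs_rest: Grey silicone rest fixed to the worktop: a 200 x 90 mm tray with two notched bridges, floors of the notches 25 mm up, horns to 39 mm. Origin under its middle, x along it towards the jaw end. Bridges at x = -78 mm (under the hinge, notch 37 mm wide) and x = 52 mm (under the arms, 68 mm wide). The tongs lie with their hinge at (-78, 0, 33) mm here, axes along the rest's.
- sugar_bowl: Dark blue bowl with white dots, 143 mm across, 49 mm high, straight-sided; origin in the middle of its underside; flat inside floor 7 mm above the origin, inside about 124 mm across. Holds one brown and two white sugar lumps.
- brown_lump: Brown rough-cut sugar lump, 20 x 18 x 17 mm (x, y, z), 11 to 17 g; origin at the centre of its underside, z up at the start. It crumbles when the two jaws together press on it with over 40 N, which takes about 60 N on the grip sleeves; 25 to 40 N on the sleeves holds it well.
- brown_lump_center (a point): Centre of the brown lump.
- white_lump_1: White sugar lump of the same size, origin at the centre of its underside; stays in the bowl.
- white_lump_2: Second white sugar lump, likewise.
- pink_mug: Pink mug, 86 mm across, 60 mm high, with a handle; origin under the middle of its outline (handle included); the round cup's axis passes 11 mm from it along the mug's +y, the handle points to -y. Empty; inside floor 6 mm above the origin, inside about 76 mm across.
- pink_mug_mouth (a point): Centre of the pink mug's mouth, level with its rim, 60 mm above the worktop.
- teal_mug: Teal mug of the same shape, a bystander; origin as for the pink one.
- tea_box: Tea carton, 66 x 145 x 75 mm, a bystander; origin under its middle.
- cocoa: Dark glass jar with a gold lid, 69 mm across, 100 mm high, a bystander; origin under its middle.
- teaspoon: Teaspoon lying on the worktop, 139 x 30 x 10 mm, a bystander; origin under its middle, x along it.
- bread_bin: Cream bread bin, fixed, 170 mm high, 363 mm wide (y) and 248 mm deep (x), standing at the back behind the work; origin under its middle. Mind it with the tongs' tail; a wall shelf hangs above it.

How it is judged (in metres and radians):
On the way, in this order (a step that is already met when the one before it is completed fails the run):
1. the tongs are lifted from their rest (height (world z) of tongs_grip above 0.07 m and contact force between the fingers and tongs above 1 N), for 0.1 s.
2. the brown lump hangs in the tongs above the bowl's rim (height (world z) of brown_lump_center above 0.07 m and contact force between tongs and brown_lump above 0.1 N), for 0.2 s.
3. the brown lump, still in the tongs, is inside the pink mug, below its rim (height (world z) of brown_lump_center below 0.06 m and horizontal distance between brown_lump_center and pink_mug_mouth below 0.036 m and contact force between tongs and brown_lump above 0.1 N), for 0.1 s.
At the end, for the whole second after the job is handed in: The brown lump lies still on the floor of the pink mug; the tongs lie still in both notches of their rest, right side up, jaws to the jaw end, hinge within 16 mm lengthwise of its place and within 0.2 rad of the rest's direction; the white lumps are in the bowl; mug and bowl stand upright (horizontal distance between brown_lump_center and pink_mug_mouth below 0.038 m and height (world z) of brown_lump_center below 0.025 m and linear speed of each of brown_lump, tongs below 0.02 m/s and x of tongs in the frame of tongs_rest between -0.094 and -0.062 m and x of tongs_jaws in the frame of tongs_rest above 0.07 m and height (world z) of tongs between 0.028 and 0.04 m and height (world z) of tongs_jaws between 0.026 and 0.043 m and angle between the x axis of tongs and the x axis of tongs_rest, either way round below 0.2 rad and angle between tongs's own z axis and vertical below 0.15 rad and angle between each of pink_mug, sugar_bowl's own z axis and vertical below 0.1 rad and horizontal distance between each of white_lump_1, white_lump_2 and sugar_bowl below 0.075 m); the robot touches nothing.
It fails at once if a finger touches a sugar lump (contact force between the fingers and brown_lump above 0.3 N or contact force between the fingers and white_lump_1 above 0.3 N or contact force between the fingers and white_lump_2 above 0.3 N).
It fails at once if the brown lump is crushed (over 40 N from the two jaws together) (contact force between tongs and brown_lump above 40 N).
It fails at once if the brown lump falls on the worktop (height (world z) of brown_lump_center below 0.0115 m).
It fails at once if a white lump leaves the bowl (horizontal distance between any of white_lump_1, white_lump_2 and sugar_bowl above 0.075 m or height (world z) of any of white_lump_1, white_lump_2 above 0.055 m).
It fails at once if the bowl, a mug, the tea carton, the jar or the teaspoon is pushed more than 40 mm, or tipped over (distance of any of sugar_bowl, pink_mug, teal_mug, tea_box, cocoa, teaspoon from where it was at the start of the episode above 0.04 m or angle between any of sugar_bowl, pink_mug, teal_mug, tea_box, cocoa's own z axis and vertical above 0.35 rad).
It also fails if it takes over 51 s, if anything falls off the work surface, if the arm or the gripper's body presses on something with over 40 N, if the wrist force passes 120 N, or if a joint passes its speed limit or range.

## Robot

A 6-joint arm with a two-finger parallel gripper is mounted at the origin on a cart in front of the work surface, level with it; the furniture and walls round the work are solid. World frame = base frame: x ahead of the robot, y to its left, z up, the work surface at z = 0. Lengths are in m, angles in degrees, forces in N, time in s.
With the tool pointing down it reaches from about 0.35 to 0.875 m from the base axis. Payload 4.2 kg.
Tool frame: the origin (TCP) lies between the finger pads; the fingertips stand 8 mm ahead of it and the grasp point (between the pads) lies 11 mm behind it; z points along the fingers, y is the line along which they close (so a half turn about z gives the same grasp; the last joint's range is limited). The gripper opens to 87 mm and grips with 3 to 60 N. Pads are 19 mm wide; open, the fingers measure 117 mm over their backs; the gripper's body (75 mm by 190 mm) begins 51 mm behind the grasp point.
Start: joints at [-57.09, 22.042, 0.453, 0, -68.411, -14.817], TCP at [0.194, -0.594, 0.231] pointing down, gripper open.
Joint ranges: [-179.83, 179.83], [-69.29, 118.12], [-61.27, 80.66], [-181.25, 117.63], [-171.15, -9.14], [-177.46, 177.46]. Speed limits (degrees/s): [159.86, 159.86, 180, 180, 180, 180].

## Interface

Orientations are given as a 3x3 rotation matrix whose columns are the frame's x, y, z axes.
In Python, from station import sense, capture, camera_model, finish_job, find_in gives the robot as it stands. The module is installed in compiled form; this text tells all that it offers.
- The arm moves only by the tool arm_command, never from a script. Its argument "motion" is a list of rows, each a list of 7 numbers: the finger opening in mm, from 0 to 87, then the shift along the tool's x, y, z in mm, then the turn, a rotation vector about the tool's x, y, z in rad. In form: [[jaw, dx, dy, dz, rx, ry, rz], ...]. A call has 1 to 8 rows; each row shifts and turns the commanded pose from where the row before left it, along the tool's axes as they then stand; what a row does not reach is not made up. A row lasts 1/10 s, in which the tool goes at most 50 mm and 8.59 degrees, less where a joint would pass 70% of its speed; a pose out of reach is approached as far as the arm can. A call with a gripper value outside its range is refused whole. The fingers move at their own pace and stop on an object; the grip force is fixed at half the most. Time passes only in rows, so rows that do not move let the fingers close. It gives the time, the measured TCP pose, the force, the opening and the grip force at its end, in the units of the state.
- sense(): the state, without advancing time (a new reading comes with each control period).
- capture(name): name is "scene" or "top"; returns the picture (420x560x3 uint8, red, green, blue); there is no depth.
- camera_model(name): a dict with "fx", "fy", "cx", "cy" (pixels), "k1" (the pictures are not rectified: a ray, as slopes to the right and down, at radius r is drawn at 1 + k1 r^2 times it, then the intrinsics apply), "R" (3x3) and "t" (3): a world point X has camera coordinates R X + t. Camera axes: x right, y down, z forward; pixel columns grow to the right and rows downward; lengths in m; the calibration is good to about 2 mm. A picture is of the moment at which its call begins. camera_model takes no time and is no camera call.
- finish_job(): hands the job in; it is judged then, once.
Trained networks look in the newest picture that a camera, given by its name, has taken for a name from the list of things; names that differ only in an ending like _2 or _b are one class to them, and where a whole thing is asked for, a point or a joint stands for the part that bears it (a point fixed in the world has none). Each returns a list of dicts, best first, with "p" (0 to 1); they miss things now and then, are a little off and sometimes report something else, mostly with a low value. They report only what shows in the picture. A call takes as long as a camera call.
- find_in(target, camera): "location" ([row, column] in pixels, amid what is visible of it).
The state is a dict: "time_s": time; "joints": joint angles; "joint_velocities": joint speeds; "effort": joint torques, N m; "tcp_pos": TCP position; "ee_rot": TCP orientation; "wrist_force": force on the tool from outside, world axes, zero at the start; "moment": the same for the moment, N m; "gripper_width": opening from 0.0 (shut) to 1.0 (fully open); "gripper_force": force on a finger pad.
Only numpy, scipy, OpenCV 4.12 (cv2) and the standard library are available. Lean on these libraries where they do the work, as an engineer would, in place of code of your own. Each camera call takes 0.05 s, during which the arm holds its last target. There are 200 camera calls.

## Working session

There is one attempt and no reset: what is moved stays moved. The work goes in short steps, Python scripts to look and compute and a tool call to move; the robot and the scene stay as the last step left them, time stands still between calls to the robot, and variables do not carry over. Pictures are saved under pics/ and viewed, at most 11 in all, crops included, and the job is handed in when it is done.

Besides the shell and the picture viewer there is one more tool, called after "Call:" as a command line: name --pt "numbers of a row" for each row, then --argument value for the rest. arm_command: Moves the arm, as the interface text tells. Its arguments: {"type":"object","properties":{"motion":{"type":"array"}},"required":["motion"]}

```bash
mkdir -p pics; cat > h.py <<'E'
import numpy as np, cv2
from station import *
def ray(name,px):
    m=camera_model(name); r,c=px
    d=np.array([(c-m["cx"])/m["fx"],(r-m["cy"])/m["fy"]]); u=d.copy()
    for _ in range(20): u=d/(1+m["k1"]*(u@u))
    R=np.array(m["R"]);t=np.array(m["t"]).ravel()
    return -R.T@t, R.T@np.array([u[0],u[1],1])
def at_z(name,px,z):
    o,d=ray(name,px); return o+d*(z-o[2])/d[2]
def proj(name,X):
    m=camera_model(name);p=np.array(m["R"])@np.array(X)+np.array(m["t"]).ravel()
    u=p[:2]/p[2];u=u*(1+m["k1"]*(u@u));return m["fy"]*u[1]+m["cy"],m["fx"]*u[0]+m["cx"]
E
python3 - <<'E'
from h import *
for n in("scene","top"):
    cv2.imwrite(f"pics/{n}0.png",capture(n)[:,:,::-1]); m=camera_model(n); print(n,ray(n,(210,280)),m["fx"],m["k1"])
Z=dict(tongs=.033,tongs_grip=.033,tongs_jaws=.033,tongs_rest=.01,sugar_bowl=.03,brown_lump=.02,white_lump_1=.02,pink_mug=.03,pink_mug_mouth=.06,teal_mug=.03,tea_box=.04,cocoa=.1,teaspoon=.005,bread_bin=.17)
for k,z in Z.items():
    for n in("top","scene"):
        for d in find_in(k,n)[:3]:
            print(k,n,round(d["p"],2),np.round(d["location"]),at_z(n,d["location"],z).round(3))
s=sense();print(s)
E
```

```text
scene (array([0.03650652, 0.83973371, 0.967527  ]), array([ 0.43727076, -0.57643297, -0.69048733])) 530.5417460645174 -0.08951852765976756
top (array([0.55784798, 0.05999457, 1.18202724]), array([ 0.03055144,  0.02542789, -0.99926253])) 521.8022539794489 -0.10738720384921889
tongs top 0.8 [260. 178.] [0.479 0.315 0.033]
tongs top 0.52 [243. 184.] [0.518 0.3   0.033]
tongs scene 0.56 [291. 259.] [0.509 0.295 0.033]
tongs_grip top 0.74 [267. 184.] [0.465 0.3   0.033]
tongs_grip top 0.52 [266. 362.] [ 0.471 -0.093  0.033]
tongs_grip scene 0.79 [303. 268.] [0.474 0.307 0.033]
tongs_jaws scene 0.88 [302. 270.] [0.472 0.304 0.033]
tongs_rest top 0.73 [136. 373.] [ 0.763 -0.12   0.01 ]
tongs_rest top 0.62 [253. 184.] [0.493 0.306 0.01 ]
tongs_rest scene 0.78 [310. 261.] [0.486 0.317 0.01 ]
sugar_bowl top 0.92 [264. 361.] [ 0.476 -0.09   0.03 ]
sugar_bowl scene 0.97 [203. 362.] [ 0.477 -0.094  0.03 ]
sugar_bowl scene 0.47 [207. 365.] [ 0.461 -0.085  0.03 ]
brown_lump scene 0.53 [205. 366.] [ 0.468 -0.104  0.02 ]
white_lump_1 top 0.46 [257. 339.] [ 0.491 -0.044  0.02 ]
pink_mug top 0.9 [216. 
[... 831 characters left out ...]
105700e+01, -1.48188504e+01]), 'joint_velocities': array([ 0.03838551, -0.11400999,  0.06636194,  0.02541177, -0.00886465,
        0.01214664]), 'effort': array([-4.04875595e-05, -3.90466297e+01,  1.87616926e+01,  4.22442511e+00,
        1.54048222e-02, -1.45824293e-05]), 'tcp_pos': array([ 0.19412238, -0.59405463,  0.23054341]), 'ee_rot': array([[-9.50559284e-01, -3.10543150e-01, -9.23034017e-06],
       [-3.10543150e-01,  9.50559284e-01,  1.30529413e-05],
       [ 4.72048404e-06,  1.52740134e-05, -1.00000000e+00]]), 'wrist_force': array([1.25024629, 0.16135284, 0.20386213]), 'moment': array([-0.0201363 , -0.00421875,  0.04391857]), 'gripper_force': 0.0, 'gripper_width': 1.0002939610164208}
```

View pics/top0.png

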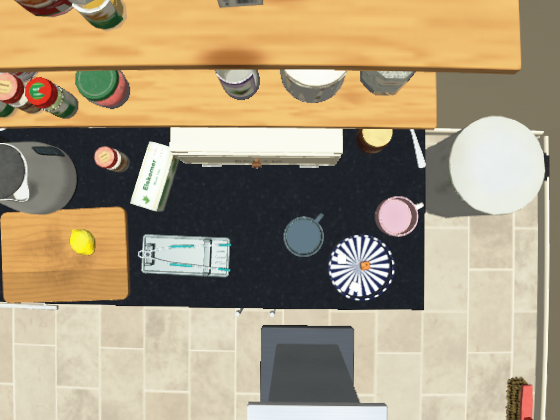

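View pics/scene0.png

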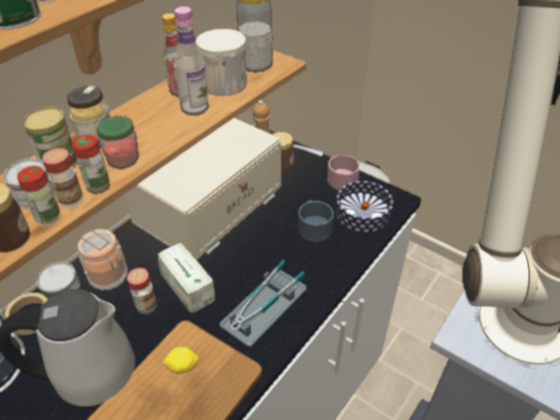

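```bash
python3 - <<'E'
from h import *
im=cv2.imread("pics/top0.png")
a=cv2.resize(im[228:283,132:238],None,fx=7,fy=5.2,interpolation=cv2.INTER_CUBIC)
b=cv2.resize(im[190:305,325:430],None,fx=2.6,fy=2.6,interpolation=cv2.INTER_CUBIC)
s=cv2.imread("pics/scene0.png"); c=cv2.resize(s[150:235,320:400],None,fx=3.5,fy=3.5,interpolation=cv2.INTER_CUBIC)
W=742;H=a.shape[0]+300;o=np.zeros((H,W,3),np.uint8)
o[:a.shape[0],:a.shape[1]]=a;o[a.shape[0]:a.shape[0]+b.shape[0],:b.shape[1]]=b;o[a.shape[0]:a.shape[0]+c.shape[0],300:300+c.shape[1]]=c
print(a.shape,b.shape,c.shape);cv2.imwrite("pics/crop1.png",o)
hsv=cv2.cvtColor(im,cv2.COLOR_BGR2HSV)
# teal pixels of tongs
t=cv2.inRange(hsv,(80,90,70),(100,255,255)); t[:228]=0;t[283:]=0;t[:,:140]=0;t[:,236:]=0
n,l,st,ce=cv2.connectedComponentsWithStats(t)
for i in range(1,n):
    if st[i,4]>5: print("teal",st[i],ce[i].round(1),at_z("top",ce[i][::-1],.040).round(4))
o=cv2.inRange(hsv,(3,90,60),(20,255,255)); o[:235]=0;o[:,:325]=0;o[300:]=0;o[:,400:]=0
n,l,st,ce=cv2.connectedComponentsWithStats(o)
for i in range(1,n):
    if st[i,4]>5: print("brown",st[i],ce[i].round(1),at_z("top",ce[i][::-1],.024).round(4))
E
```

```text
(286, 742, 3) (299, 273, 3) (298, 280, 3)
teal [219 243  12   3  24] [225.  244.5] [0.5159 0.209  0.04  ]
teal [170 245  23   3  48] [180.8 245.7] [0.5118 0.3068 0.04  ]
teal [170 263  22   4  51] [180.3 264.5] [0.4703 0.3073 0.04  ]
teal [218 268  13   4  29] [224.3 269.1] [0.4618 0.2097 0.04  ]
brown [360 261  10   9  72] [364.8 265.3] [ 0.4726 -0.0999  0.024 ]
```

View pics/crop1.png

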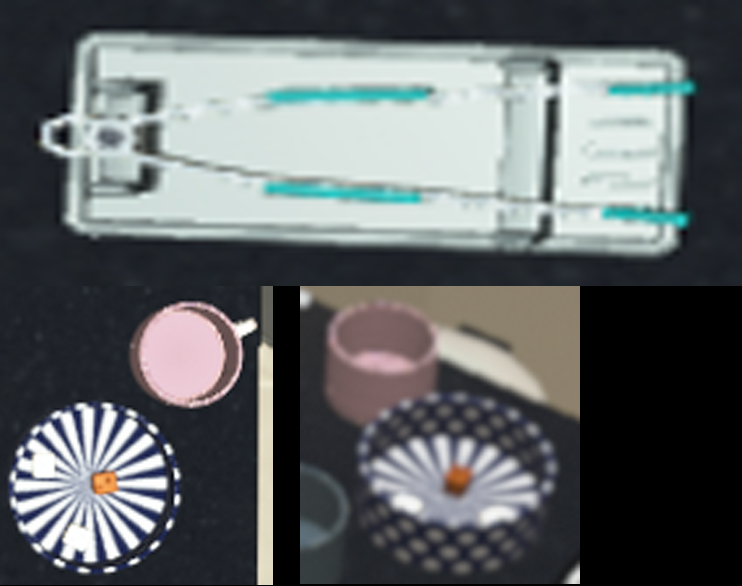

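The top view shows the tongs on their rest, hinge at about (254,148) and jaws at about column 225, pointing to world −y. The brown lump is at (265,365) in the bowl. The white lumps are at about (259,341) and (288,355), clear of it. The pink mug is at (216,396), with its handle to the upper right. I'll refine these positions and plan the approach.

```bash
cat >> h.py <<'E'
from scipy.spatial.transform import Rotation as Ro
def Ry(deg): return Ro.from_euler("y",deg,degrees=True).as_matrix()
def frame(dx,dy):  # tool down, tool x along (dx,dy)
    x=np.array([dx,dy,0])/np.hypot(dx,dy); z=np.array([0,0,-1.]); return np.c_[x,np.cross(z,x),z]
def plan(p,R,wps,jaw):
    """wps: (pos,R,nrows); prints rows"""
    p=np.array(p,float);R=np.array(R)
    for q,Q,n in wps:
        rows=[]
        for k in range(n,0,-1):
            d=R.T@(np.array(q)-p)*1000/k; w=Ro.from_matrix(R.T@Q).as_rotvec()/k
            d=d.round(0);w=w.round(3)
            rows.append([jaw]+[float(v) for v in d]+[float(v) for v in w])
            p=p+R@d/1000; R=R@Ro.from_rotvec(w).as_matrix()
        print(rows,"->",p.round(4),"maxstep",max(np.linalg.norm(r[1:4]) for r in rows).round(),max(np.linalg.norm(r[4:]) for r in rows).round(3))
    return p,R
E
python3 - <<'E'
from h import *
print("hinge",at_z("top",(254.3,147.7),.041).round(4))
for n,z in(("top",.023),("scene",.019)):
    im=cv2.imread(f"pics/{n}0.png");hsv=cv2.cvtColor(im,cv2.COLOR_BGR2HSV)
    o=cv2.inRange(hsv,(3,110,60),(18,255,255)); m=np.zeros_like(o);r,c=map(int,proj(n,(.475,-.095,.02)));m[r-22:r+22,c-22:c+22]=1;o*=m
    ys,xs=np.nonzero(o);print(n,len(ys),at_z(n,(ys.mean(),xs.mean()),z).round(4),cv2.minAreaRect(np.c_[xs,ys].astype(np.float32)))
    if n=="top":
        g=np.array([at_z(n,q,.023)[:2] for q in zip(ys,xs)]);print(cv2.minAreaRect((g*1000).astype(np.float32)))
    k=cv2.inRange(hsv,(160,25,60),(179,255,255)); m=np.zeros_like(k);r,c=map(int,proj(n,(.585,-.165,.05)));m[r-30:r+30,c-30:c+30]=1;k*=m
    nn,l,st,ce=cv2.connectedComponentsWithStats(k);i=1+st[1:,4].argmax();ys,xs=np.nonzero(l==i)
    hull=cv2.convexHull(np.c_[xs,ys].astype(np.int32))[:,0]
    if n=="top":
        w=np.array([at_z(n,(b,a),.06)[:2]*1000 for a,b in hull],np.float32);print("mug",cv2.minEnclosingCircle(w),cv2.fitEllipse(w))
    b=cv2.inRange(hsv,(20,5,120),(40,80,255))
for q in((165,200),(165,335),(130,175),(130,342),(155,250)): print("bin",q,at_z("top",q,.17).round(3),at_z("top",q,0).round(3))
E
```

```text
hinge [0.4918 0.3804 0.041 ]
top 67 [ 0.4724 -0.1001  0.023 ] ((365.0, 265.5), (7.0, 8.0), 90.0)
((472.0859069824219, -100.43183898925781), (15.529301643371582, 17.798099517822266), 0.5377458930015564)
mug ((582.8150634765625, -162.8833465576172), 46.2068977355957) ((584.8553466796875, -159.5815887451172), (77.64298248291016, 92.81022644042969), 59.93608474731445)
scene 38 [ 0.4719 -0.1024  0.019 ] ((365.0, 205.0), (6.0, 6.0), 90.0)
bin (165, 200) [0.675 0.243 0.17 ] [0.695 0.274 0.   ]
bin (165, 335) [ 0.678 -0.02   0.17 ] [ 0.698 -0.034  0.   ]
bin (130, 175) [0.744 0.295 0.17 ] [0.776 0.334 0.   ]
bin (130, 342) [ 0.746 -0.034  0.17 ] [ 0.778 -0.049  0.   ]
bin (155, 250) [0.696 0.146 0.17 ] [0.719 0.16  0.   ]
```

```bash
python3 - <<'E'
from h import *
s=sense();p,R=s["tcp_pos"],s["ee_rot"]
Rt=frame(-.018,-1); Rg=Rt@Ry(25); G=np.array([.4908,.306,.033]); T=G+.011*Rg[:,2]
tot=Ro.from_matrix(R.T@Rt).as_rotvec(); print(tot)
f=lambda a:R@Ro.from_rotvec(tot*a).as_matrix()
p,R=plan(p,R,[((.42,-.30,.23),f(.33),8),((.50,.03,.23),f(.67),8)],62)
p,R=plan(p,R,[(T+[0,0,.13],Rg,8)],62)
print(T)
E
```

```text
[ 1.61943962e-05  5.34464742e-06 -1.23703389e+00]
[[62, -38.0, 26.0, 0.0, 0.0, 0.0, -0.051], [62, -40.0, 24.0, 0.0, 0.0, 0.0, -0.051], [62, -41.0, 22.0, 0.0, 0.0, 0.0, -0.051], [62, -42.0, 20.0, 0.0, 0.0, 0.0, -0.051], [62, -43.0, 18.0, 0.0, 0.0, 0.0, -0.051], [62, -43.0, 16.0, 0.0, 0.0, 0.0, -0.051], [62, -44.0, 14.0, 0.0, 0.0, 0.0, -0.051], [62, -45.0, 11.0, 1.0, 0.0, 0.0, -0.051]] -> [ 0.4198 -0.2999  0.2295] maxstep 47.0 0.051
[[62, -35.0, 24.0, -0.0, 0.0, 0.0, -0.053], [62, -36.0, 22.0, -0.0, 0.0, 0.0, -0.053], [62, -37.0, 21.0, -0.0, 0.0, 0.0, -0.052], [62, -38.0, 18.0, -0.0, 0.0, 0.0, -0.053], [62, -39.0, 17.0, -0.0, 0.0, 0.0, -0.052], [62, -40.0, 14.0, -0.0, 0.0, 0.0, -0.053], [62, -41.0, 12.0, -0.0, 0.0, 0.0, -0.052], [62, -41.0, 11.0, -0.0, 0.0, 0.0, -0.053]] -> [0.4995 0.0299 0.2295] maxstep 43.0 0.053
[[62, -30.0, 15.0, 10.0, 0.011, 0.054, -0.05], [62, -32.0, 14.0, 8.0, 0.011, 0.054, -0.05], [62, -33.0, 12.0, 6.0, 0.011, 0.054, -0.05], [62, -33.0, 10.0, 4.0, 0.011, 0.054, -0.05], [62, -34.0, 9.0, 2.0, 0.011, 0.054, -0.05], [62, -35.0, 7.0, -0.0, 0.011, 0.053, -0.05], [62, -35.0, 5.0, -2.0, 0.012, 0.054, -0.051], [62, -34.0, 4.0, -4.0, 0.011, 0.053, -0.05]] -> [0.4904 0.301  0.1528] maxstep 36.0 0.075
[0.49071634 0.30135195 0.02303061]
```

Call:
arm_command --pt "62 -38 26 0 0 0 -0.051" --pt "62 -40 24 0 0 0 -0.051" --pt "62 -41 22 0 0 0 -0.051" --pt "62 -42 20 0 0 0 -0.051" --pt "62 -43 18 0 0 0 -0.051" --pt "62 -43 16 0 0 0 -0.051" --pt "62 -44 14 0 0 0 -0.051" --pt "62 -45 11 1 0 0 -0.051"

```text
time_s: 2.3
tcp_pos: [0.4207, -0.2983, 0.23]
ee_rot: [[-0.748, -0.664, 0.001], [-0.664, 0.748, -0.0], [-0.0, -0.001, -1.0]]
wrist_force: [-0.0, -0.6, -0.3]
gripper_width: 0.713
gripper_force: 0.0
```

Call:
arm_command --pt "62 -35 24 0 0 0 -0.053" --pt "62 -36 22 0 0 0 -0.053" --pt "62 -37 21 0 0 0 -0.052" --pt "62 -38 18 0 0 0 -0.053" --pt "62 -39 17 0 0 0 -0.052" --pt "62 -40 14 0 0 0 -0.053" --pt "62 -41 12 0 0 0 -0.052" --pt "62 -41 11 0 0 0 -0.053"

```text
time_s: 3.1
tcp_pos: [0.4997, 0.0317, 0.2299]
ee_rot: [[-0.411, -0.912, 0.001], [-0.912, 0.411, 0.0], [-0.001, -0.001, -1.0]]
wrist_force: [0.2, -0.5, -0.4]
gripper_width: 0.711
gripper_force: 0.0
```

Call:
arm_command --pt "62 -30 15 10 0.011 0.054 -0.05" --pt "62 -32 14 8 0.011 0.054 -0.05" --pt "62 -33 12 6 0.011 0.054 -0.05" --pt "62 -33 10 4 0.011 0.054 -0.05" --pt "62 -34 9 2 0.011 0.054 -0.05" --pt "62 -35 7 0 0.011 0.053 -0.05" --pt "62 -35 5 -2 0.012 0.054 -0.051" --pt "62 -34 4 -4 0.011 0.053 -0.05"

```text
time_s: 3.9
tcp_pos: [0.4904, 0.3027, 0.1525]
ee_rot: [[-0.014, -1.0, -0.007], [-0.906, 0.016, -0.424], [0.424, 0.0, -0.906]]
wrist_force: [0.3, -0.4, 0.7]
gripper_width: 0.712
gripper_force: 0.0
```

Call:
arm_command --pt "62 0 0 0 0 0 0" --pt "62 0 0 0 0 0 0"

```text
time_s: 4.1
tcp_pos: [0.49, 0.3017, 0.1519]
ee_rot: [[-0.015, -1.0, -0.008], [-0.906, 0.017, -0.423], [0.423, 0.001, -0.906]]
wrist_force: [0.2, -1.5, 0.2]
gripper_width: 0.713
gripper_force: 0.0
```

```bash
python3 - <<'E'
from h import *
s=sense();p,R=s["tcp_pos"],s["ee_rot"];print(s["time_s"],p.round(4),s["joints"].round(1),s["gripper_width"]*87)
Rt=frame(-.018,-1); Rg=Rt@Ry(25); G=np.array([.4908,.306,.033]); T=G+.011*Rg[:,2]
print(np.degrees(Ro.from_matrix(R.T@Rg).as_rotvec()))
cv2.imwrite("pics/top1.png",capture("top")[220:290,130:240,::-1])
plan(p,R,[(T+[0,0,.04],Rg,3),(T,Rg,5)],62)
E
```

```text
4.1 [0.49   0.3017 0.1519] [ 54.7  29.5  -8.8  14.4 -73.4 -62.4] 62.04979468645685
[ 0.04613834 -0.04589086  0.07679108]
[[62, -12.0, -0.0, 27.0, 0.0, -0.0, 0.0], [62, -13.0, -0.0, 27.0, 0.0, -0.0, 0.001], [62, -12.0, -1.0, 27.0, 0.001, -0.001, 0.0]] -> [0.4909 0.301  0.0628] maxstep 30.0 0.001
[[62, -3.0, 0.0, 7.0, -0.0, 0.0, 0.0], [62, -4.0, 0.0, 7.0, -0.0, 0.0, 0.0], [62, -3.0, 0.0, 7.0, -0.0, 0.0, 0.0], [62, -4.0, 0.0, 7.0, -0.0, 0.0, 0.0], [62, -3.0, 0.0, 8.0, -0.0, 0.0, 0.0]] -> [0.4909 0.3012 0.023 ] maxstep 9.0 0.0
```

Call:
arm_command --pt "62 -12 0 27 0 0 0" --pt "62 -13 0 27 0 0 0.001" --pt "62 -12 -1 27 0.001 -0.001 0" --pt "62 -3 0 7 0 0 0" --pt "62 -4 0 7 0 0 0" --pt "62 -3 0 7 0 0 0" --pt "62 -4 0 7 0 0 0" --pt "62 -3 0 8 0 0 0"

```text
time_s: 4.95
tcp_pos: [0.4919, 0.3012, 0.0243]
ee_rot: [[-0.018, -1.0, -0.006], [-0.908, 0.019, -0.42], [0.42, -0.002, -0.908]]
wrist_force: [-0.4, 0.8, 0.3]
gripper_width: 0.708
gripper_force: 0.0
```

Call:
arm_command --pt "42 0 0 0 0 0 0" --pt "42 0 0 0 0 0 0" --pt "42 0 0 0 0 0 0" --pt "42 0 0 0 0 0 0" --pt "42 0 0 0 0 0 0"

```text
time_s: 5.45
tcp_pos: [0.4916, 0.3007, 0.0242]
ee_rot: [[-0.018, -1.0, -0.007], [-0.907, 0.019, -0.421], [0.421, -0.001, -0.907]]
wrist_force: [-0.8, 0.0, 0.1]
gripper_width: 0.491
gripper_force: 8.6
```

```bash
python3 - <<'E'
from h import *
s=sense();p,R=s["tcp_pos"],s["ee_rot"];print(s["time_s"],p.round(4),s["gripper_width"]*87,s["gripper_force"],s["wrist_force"])
a=capture("top")[215:295,120:250,::-1];b=capture("scene")[220:360,190:330,::-1]
o=np.zeros((500,800,3),np.uint8);a=cv2.resize(a,None,fx=3.4,fy=3.4);b=cv2.resize(b,None,fx=2.5,fy=2.5);o[:a.shape[0],:a.shape[1]]=a;o[:b.shape[0],445:445+b.shape[1]]=b
cv2.imwrite("pics/g1.png",o[:360])
E
```

```text
5.45 [0.4916 0.3007 0.0242] 42.680344516869276 8.613788079564983 [-0.81972375  0.04033703  0.07272425]
```

View pics/g1.png

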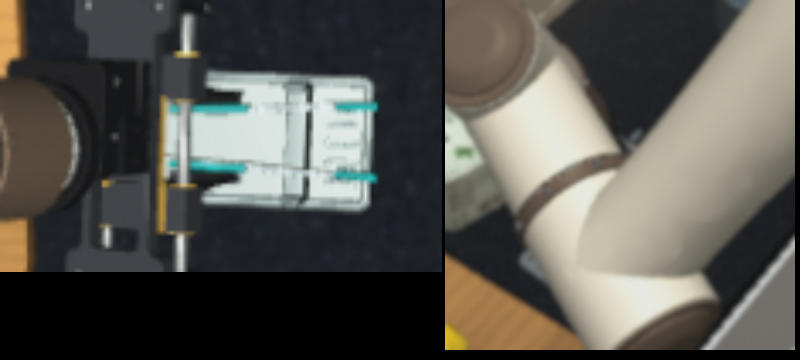

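```bash
cat >> h.py <<'E'
# grasp pose measured, tongs geometry in the tool frame
p0=np.array([.4916,.3007,.0242]); d0=np.array([-.018,-1,0])
Rg=frame(-.018,-1)@Ry(25)
jt=Rg.T@(np.array([.4898,.2094,.033])-p0)   # jaw point in tool
def tool_for(J,pitch,yawdeg=0):
    R=Ro.from_euler("z",yawdeg,degrees=True).as_matrix()@frame(-.018,-1)@Ry(25-pitch)
    return np.array(J)-R@jt, R
E
python3 - <<'E'
from h import *
s=sense();p,R=s["tcp_pos"],s["ee_rot"]
p,R=plan(p,R,[(p+[0,0,.12],Rg,8)],40)
q,Q=tool_for((.472,-.101,.105),50); q1,Q1=tool_for((.475,.06,.13),25)
plan(p,R,[(q1,Q1,8),(q,Q,8)],40)
E
```

```text
[[40, 6.0, -0.0, -14.0, -0.0, 0.0, -0.0], [40, 6.0, -0.0, -14.0, -0.0, 0.0, -0.0], [40, 6.0, -0.0, -13.0, -0.0, 0.0, -0.0], [40, 7.0, -0.0, -14.0, -0.0, 0.0, -0.0], [40, 6.0, -0.0, -13.0, -0.0, 0.0, -0.0], [40, 7.0, -0.0, -14.0, -0.0, 0.001, -0.0], [40, 6.0, -0.0, -13.0, -0.001, 0.0, -0.001], [40, 7.0, -0.0, -14.0, -0.0, 0.001, -0.0]] -> [0.4915 0.3003 0.1445] maxstep 16.0 0.001
[[40, 18.0, 1.0, 6.0, -0.0, -0.055, -0.0], [40, 19.0, 2.0, 5.0, -0.0, -0.055, -0.0], [40, 19.0, 1.0, 4.0, -0.0, -0.054, -0.0], [40, 19.0, 2.0, 3.0, -0.0, -0.055, -0.0], [40, 19.0, 1.0, 2.0, -0.0, -0.054, -0.0], [40, 19.0, 2.0, 2.0, -0.0, -0.055, -0.0], [40, 20.0, 1.0, 0.0, -0.0, -0.054, -0.0], [40, 20.0, 2.0, -0.0, -0.0, -0.055, -0.0]] -> [0.4766 0.146  0.1602] maxstep 20.0 0.055
[[40, 23.0, 0.0, -1.0, -0.0, -0.055, -0.0], [40, 23.0, 0.0, -2.0, -0.0, -0.054, -0.0], [40, 22.0, 0.0, -4.0, -0.0, -0.055, -0.0], [40, 22.0, 0.0, -5.0, -0.0, -0.054, -0.0], [40, 22.0, 0.0, -6.0, -0.0, -0.055, -0.0], [40, 21.0, 0.0, -7.0, -0.0, -0.054, -0.0], [40, 21.0, 0.0, -8.0, -0.0, -0.055, -0.0], [40, 21.0, 0.0, -10.0, -0.0, -0.054, -0.0]] -> [ 0.4734 -0.0355  0.1693] maxstep 23.0 0.055
```

Call:
arm_command --pt "40 6 0 -14 0 0 0" --pt "40 6 0 -14 0 0 0" --pt "40 6 0 -13 0 0 0" --pt "40 7 0 -14 0 0 0" --pt "40 6 0 -13 0 0 0" --pt "40 7 0 -14 0 0 0" --pt "40 6 0 -13 0 0 0" --pt "40 7 0 -14 0 0 0"

```text
time_s: 6.35
tcp_pos: [0.4911, 0.3002, 0.1451]
ee_rot: [[-0.017, -1.0, -0.007], [-0.907, 0.019, -0.421], [0.421, -0.001, -0.907]]
wrist_force: [0.5, 1.1, -1.1]
gripper_width: 0.462
gripper_force: 9.4
```

Call:
arm_command --pt "40 18 1 6 0 -0.055 0" --pt "40 19 2 5 0 -0.055 0" --pt "40 19 1 4 0 -0.054 0" --pt "40 19 2 3 0 -0.055 0" --pt "40 19 1 2 0 -0.054 0" --pt "40 19 2 2 0 -0.055 0" --pt "40 20 1 0 0 -0.054 0" --pt "40 20 2 0 0 -0.055 0"

```text
time_s: 7.15
tcp_pos: [0.4761, 0.1451, 0.1604]
ee_rot: [[-0.018, -1.0, 0.002], [-1.0, 0.018, 0.004], [-0.004, -0.002, -1.0]]
wrist_force: [0.4, -0.1, -0.3]
gripper_width: 0.46
gripper_force: 9.4
```

Call:
arm_command --pt "40 23 0 -1 0 -0.055 0" --pt "40 23 0 -2 0 -0.054 0" --pt "40 22 0 -4 0 -0.055 0" --pt "40 22 0 -5 0 -0.054 0" --pt "40 22 0 -6 0 -0.055 0" --pt "40 21 0 -7 0 -0.054 0" --pt "40 21 0 -8 0 -0.055 0" --pt "40 21 0 -10 0 -0.054 0"

```text
time_s: 7.95
tcp_pos: [0.4728, -0.0363, 0.1692]
ee_rot: [[-0.015, -1.0, 0.01], [-0.904, 0.018, 0.426], [-0.427, -0.002, -0.904]]
wrist_force: [0.3, -0.2, -0.7]
gripper_width: 0.462
gripper_force: 9.4
```

Call:
arm_command --pt "40 0 0 0 0 0 0" --pt "40 0 0 0 0 0 0"

```text
time_s: 8.15
tcp_pos: [0.4729, -0.0363, 0.1685]
ee_rot: [[-0.018, -1.0, 0.01], [-0.905, 0.021, 0.424], [-0.424, -0.001, -0.906]]
wrist_force: [0.4, 0.1, -0.4]
gripper_width: 0.46
gripper_force: 9.4
```

```bash
python3 - <<'E'
from h import *
s=sense();p,R=s["tcp_pos"],s["ee_rot"];print(s["time_s"],p.round(4),s["gripper_width"]*87,s["gripper_force"],s["joints"].round(1))
J=p+R@jt;print("jaw",J.round(4))
o=np.zeros((400,800,3),np.uint8)
for i,n in enumerate(("top","scene")):
    im=capture(n);r,c=proj(n,J);print(n,r,c,find_in("tongs_jaws",n)[:2])
    r,c=int(r),int(c);h=50;a=im[max(r-h,0):r+h,max(c-h,0):c+h,::-1];a=cv2.resize(a,(400,400),interpolation=cv2.INTER_CUBIC);o[:,i*400:i*400+400]=a
    hsv=cv2.cvtColor(im,cv2.COLOR_RGB2HSV);t=cv2.inRange(hsv,(80,110,60),(100,255,255))
    k,l,st,ce=cv2.connectedComponentsWithStats(t)
    for j in range(1,k):
        if st[j,4]>6 and abs(ce[j]-[c,r]).max()<45: print(n,st[j],ce[j].round(1))
cv2.imwrite("pics/b1.png",o)
E
```

```text
8.15 [ 0.4729 -0.0363  0.1685] 40.001364843715905 9.435503090790007 [ -2.6  14.7 -14.  -27.9 -64.8  14.3]
jaw [ 0.4714 -0.1017  0.1041]
top 268.7900073024928 370.98738156370035 [{'location': [255.1, 181.1], 'p': 0.38}]
scene 180.3107807436489 368.4034966915972 [{'location': [167.0, 356.7], 'p': 0.89}]
scene [362 169   3   5  13] [363. 171.]
scene [375 181   4   5  12] [376.5 183. ]
```

View pics/b1.png

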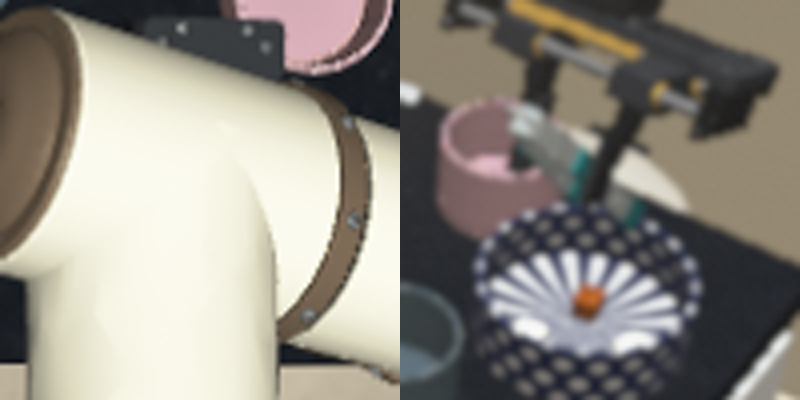

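The scene crop shows the tongs end-on above the bowl, tail up at crop (520,125). Two teal patches sit at full-picture pixels (171,363) and (183,377). I'll check which part of the tongs those are.

```bash
python3 - <<'E'
from h import *
s=sense();p,R=s["tcp_pos"],s["ee_rot"];J=p+R@jt
A=R@Rg.T@np.array([-.018,-1,0]);A/=np.linalg.norm(A);Y=R[:,1];Zt=np.cross(A,-Y);print("axis",A.round(3),"up",Zt.round(3))
H=J-.172*A
for n in ["scene"]:
    for nm,x,y,z in(("jaw",.172,.0205,.009),("jaw",.172,-.0205,.009),("jawtip",.185,.0205,0),("jawtip",.185,-.0205,0),("jawback",.157,.0205,.009),("jawback",.157,-.0205,.009),("sleeve",.075,.018,.009),("sleeve",.075,-.018,.009),("hinge",0,0,.008),("loop",-.024,0,0),("tcp",0,0,0)):
        X=H+A*x+Y*y+Zt*z if nm!="tcp" else p
        r,c=proj(n,X);print(nm,np.round((r,c),1),"crop",round(400+(c-318)*4),round((r-130)*4))
E
```

```text
axis [-0.01  -0.641 -0.767] up [-0.014 -0.767  0.642]
jaw [180.8 376.7] crop 635 203
jaw [174.2 362.7] crop 579 177
jawtip [185.2 376.2] crop 633 221
jawtip [178.7 362.4] crop 577 195
jawback [179.2 375.3] crop 629 197
jawback [172.6 361.2] crop 573 171
sleeve [169.7 366.2] crop 593 159
sleeve [163.7 353.2] crop 541 135
hinge [157.6 350.7] crop 531 111
loop [157.6 345.9] crop 512 110
tcp [174.  356.7] crop 555 176
```

The match is within a pixel: those patches are the jaws, centred on the prediction. Next I lower onto the lump.

```bash
python3 - <<'E'
from h import *
s=sense();p,R=s["tcp_pos"],s["ee_rot"]
a,Q=tool_for((.472,-.0995,.045),50);b,_=tool_for((.472,-.0995,.0245),50)
plan(p,R,[(a,Q,5),(b,Q,4)],40)
E
```

```text
[[40, 5.0, -0.0, 11.0, -0.0, 0.0, 0.0], [40, 5.0, -0.0, 11.0, -0.0, 0.0, 0.0], [40, 5.0, -0.0, 11.0, -0.0, 0.001, 0.001], [40, 5.0, -0.0, 10.0, -0.0, 0.0, 0.0], [40, 5.0, -1.0, 11.0, -0.001, 0.001, 0.001]] -> [ 0.4738 -0.0343  0.1091] maxstep 12.0 0.002
[[40, 2.0, 0.0, 5.0, 0.0, -0.0, -0.0], [40, 2.0, 0.0, 5.0, 0.0, -0.0, -0.0], [40, 2.0, 0.0, 4.0, 0.0, -0.0, -0.0], [40, 2.0, 0.0, 5.0, 0.0, -0.0, -0.0]] -> [ 0.4738 -0.0335  0.0885] maxstep 5.0 0.0
```

Call:
arm_command --pt "40 5 0 11 0 0 0" --pt "40 5 0 11 0 0 0" --pt "40 5 0 11 0 0.001 0.001" --pt "40 5 0 10 0 0 0" --pt "40 5 -1 11 -0.001 0.001 0.001" --pt "40 2 0 5 0 0 0" --pt "40 2 0 5 0 0 0" --pt "40 2 0 4 0 0 0"

```text
time_s: 9.15
tcp_pos: [0.4742, -0.0349, 0.0933]
ee_rot: [[-0.019, -1.0, 0.008], [-0.906, 0.02, 0.422], [-0.422, 0.0, -0.906]]
wrist_force: [0.5, -0.3, -1.2]
gripper_width: 0.464
gripper_force: 9.4
```

Call:
arm_command --pt "40 2 0 4 0 0 0" --pt "40 0 0 0 0 0 0" --pt "40 0 0 0 0 0 0"

```text
time_s: 9.45
tcp_pos: [0.4742, -0.0351, 0.0894]
ee_rot: [[-0.018, -1.0, 0.008], [-0.906, 0.02, 0.422], [-0.422, 0.0, -0.906]]
wrist_force: [0.0, -0.4, -0.6]
gripper_width: 0.464
gripper_force: 9.4
```

```bash
python3 - <<'E'
from h import *
s=sense();p,R=s["tcp_pos"],s["ee_rot"];J=p+R@jt;print(s["time_s"],J.round(4),s["wrist_force"],s["gripper_force"])
im=capture("scene");r,c=map(int,proj("scene",J))
cv2.imwrite("pics/c1.png",cv2.resize(im[r-45:r+35,c-50:c+50,::-1],None,fx=6,fy=6,interpolation=cv2.INTER_CUBIC))
E
```

```text
9.45 [ 0.4727 -0.1005  0.0251] [ 0.00155374 -0.35860801 -0.62500475] 9.435733076243196
```

View pics/c1.png

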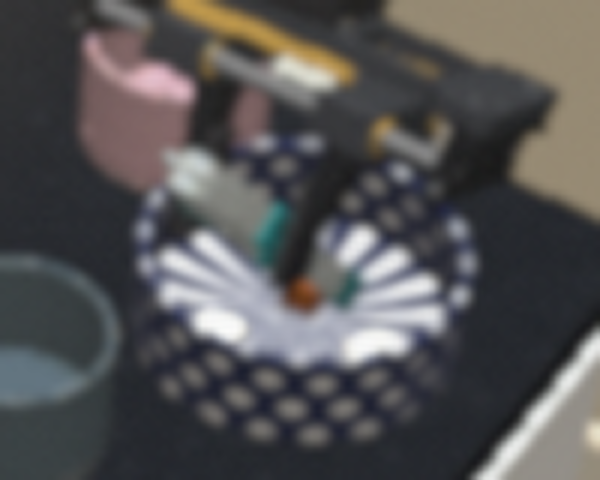

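```bash
python3 - <<'E'
from h import *
s=sense();p,R=s["tcp_pos"],s["ee_rot"];J=p+R@jt
A=R@Rg.T@np.array([-.018,-1,0]);A/=np.linalg.norm(A);Y=R[:,1];Zt=np.cross(A,-Y);H=J-.172*A
r0,c0=map(int,proj("scene",J));r0-=45;c0-=50
im=cv2.imread("pics/c1.png").copy()
def pt(X): r,c=proj("scene",X);return (int((c-c0+.5)*6),int((r-r0+.5)*6))
for y in(.0171,.0221,-.0171,-.0221):
    q=[pt(H+A*x+Y*y+Zt*z) for x,z in((.157,-.009),(.185,-.009),(.185,.009),(.157,.009))]
    cv2.polylines(im,[np.array(q)],True,(0,255,255),1)
for z in(.007,.024):
    q=[pt((.472+a*.01,-.101+b*.009,z)) for a,b in((-1,-1),(1,-1),(1,1),(-1,1))];cv2.polylines(im,[np.array(q)],True,(0,255,0),1)
cv2.imwrite("pics/c2.png",im)
E
```

```text
(no output)
```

View pics/c2.png

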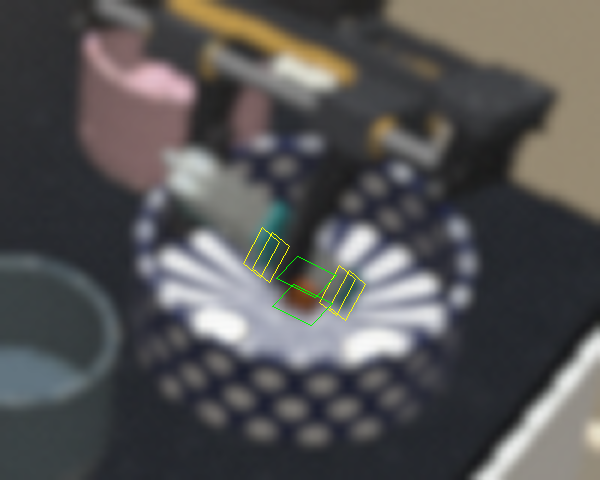

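The overlay agrees with the picture: the lump sits between the jaws, inside the lower half of the plates. I'll adjust by a couple of mm and squeeze in steps.

Call:
arm_command --pt "40 -1 0 2 0 0 0" --pt "38 0 0 0 0 0 0" --pt "36 0 0 0 0 0 0" --pt "34 0 0 0 0 0 0" --pt "33 0 0 0 0 0 0" --pt "32 0 0 0 0 0 0" --pt "31 0 0 0 0 0 0" --pt "30 0 0 0 0 0 0"

```text
time_s: 10.3
tcp_pos: [0.4741, -0.0333, 0.0878]
ee_rot: [[-0.019, -1.0, 0.008], [-0.906, 0.02, 0.422], [-0.422, 0.001, -0.906]]
wrist_force: [0.1, -0.2, -1.2]
gripper_width: 0.371
gripper_force: 30.0
```

Call:
arm_command --pt "28 0 0 0 0 0 0" --pt "26 0 0 0 0 0 0" --pt "26 0 0 0 0 0 0"

```text
time_s: 10.6
tcp_pos: [0.474, -0.0333, 0.0878]
ee_rot: [[-0.019, -1.0, 0.008], [-0.906, 0.02, 0.422], [-0.422, 0.001, -0.906]]
wrist_force: [0.3, 0.5, -0.4]
gripper_width: 0.369
gripper_force: 30.0
```

Call:
arm_command --pt "26 -2 0 -5 0 0 0" --pt "26 -4 0 -9 0 0 0" --pt "26 -5 0 -11 0 0 0" --pt "26 -5 0 -11 0 0 0" --pt "26 -5 0 -11 0 0 0" --pt "26 -5 0 -11 0 0 0" --pt "26 -6 0 -12 0 0 0" --pt "26 -6 0 -12 0 0 0"

```text
time_s: 11.4
tcp_pos: [0.474, -0.0334, 0.1795]
ee_rot: [[-0.018, -1.0, 0.008], [-0.906, 0.02, 0.422], [-0.422, 0.0, -0.906]]
wrist_force: [-0.1, 0.3, -0.3]
gripper_width: 0.372
gripper_force: 30.0
```

Call:
arm_command --pt "26 -3 0 -7 0 0 0" --pt "26 0 0 0 0 0 0" --pt "26 0 0 0 0 0 0"

```text
time_s: 11.7
tcp_pos: [0.4738, -0.0336, 0.1856]
ee_rot: [[-0.019, -1.0, 0.008], [-0.906, 0.02, 0.423], [-0.423, 0.001, -0.906]]
wrist_force: [0.7, 0.0, -1.0]
gripper_width: 0.372
gripper_force: 30.0
```

```bash
python3 - <<'E'
from h import *
s=sense();p,R=s["tcp_pos"],s["ee_rot"];J=p+R@jt;print(s["time_s"],p,J.round(4),s["gripper_width"]*87,s["gripper_force"])
im=capture("scene");r,c=map(int,proj("scene",J))
a=cv2.resize(im[r-45:r+60,c-60:c+60,::-1],None,fx=5,fy=5,interpolation=cv2.INTER_CUBIC)
cv2.imwrite("pics/d1.png",a)
hsv=cv2.cvtColor(im,cv2.COLOR_RGB2HSV);o=cv2.inRange(hsv,(3,110,50),(18,255,255));m=np.zeros_like(o);m[r-40:r+45,c-30:c+30]=1
k,l,st,ce=cv2.connectedComponentsWithStats(o*m)
for i in range(1,k):
    if st[i,4]>5: print(st[i],ce[i].round(1))
print("jaw px",proj("scene",J),"bowl lump px",proj("scene",(.472,-.101,.0155)))
E
```

```text
11.7 [ 0.47384021 -0.03358074  0.18562013] [ 0.4723 -0.099   0.1213] 32.35224654732311 29.99983012676239
[364 174   7   7  24] [366.3 177.4]
jaw px (np.float64(175.4683710997324), np.float64(368.3454848900263)) bowl lump px (np.float64(206.00754227438492), np.float64(364.24997882796856))
```

View pics/d1.png

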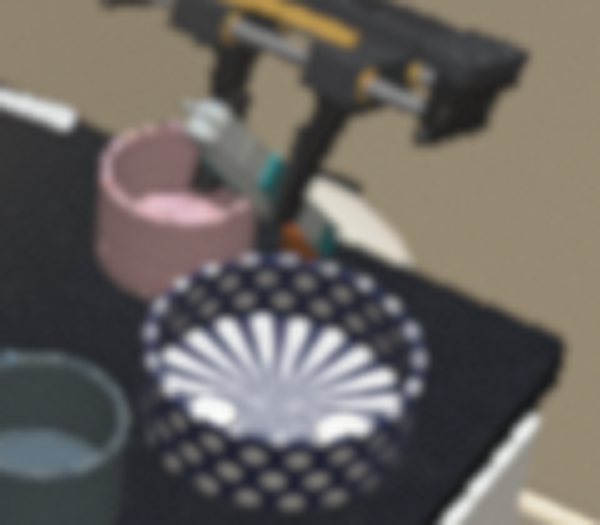

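The bowl's centre is now empty, and the brown lump shows between the jaws at crop (295,240), above the rim. Both white lumps remain in the bowl. Next, over to the pink mug.

```bash
python3 - <<'E'
from h import *
s=sense();p,R=s["tcp_pos"],s["ee_rot"]
a,Q=tool_for((.58,-.167,.122),50);b,_=tool_for((.58,-.167,.032),50)
plan(p,R,[(a,Q,8),(b,Q,8)],26)
for k in("pink_mug_mouth","pink_mug"):
  for n in("scene",):print(k,[(d["p"],at_z(n,d["location"],.05).round(3)) for d in find_in(k,n)[:1]])
E
```

```text
[[26, 7.0, -14.0, -4.0, 0.0, 0.0, -0.0], [26, 7.0, -14.0, -4.0, 0.0, 0.0, -0.0], [26, 8.0, -14.0, -3.0, 0.0, 0.0, -0.0], [26, 7.0, -13.0, -4.0, 0.0, 0.0, -0.001], [26, 8.0, -13.0, -3.0, 0.0, 0.0, -0.0], [26, 7.0, -14.0, -4.0, 0.0, 0.0, -0.001], [26, 8.0, -13.0, -3.0, 0.0, 0.0, -0.0], [26, 7.0, -14.0, -4.0, 0.001, 0.0, -0.001]] -> [ 0.5814 -0.1014  0.1864] maxstep 16.0 0.001
[[26, 5.0, 0.0, 10.0, -0.0, 0.0, 0.0], [26, 5.0, 0.0, 10.0, -0.0, 0.0, 0.0], [26, 5.0, 0.0, 10.0, -0.0, 0.0, 0.0], [26, 5.0, 0.0, 10.0, -0.0, 0.0, 0.0], [26, 5.0, 0.0, 10.0, -0.0, 0.0, 0.0], [26, 4.0, 0.0, 11.0, -0.0, 0.0, 0.0], [26, 5.0, 0.0, 10.0, -0.0, 0.0, 0.0], [26, 4.0, 0.0, 11.0, -0.0, 0.0, 0.0]] -> [ 0.5814 -0.1012  0.0961] maxstep 12.0 0.0
pink_mug_mouth [(0.79, array([ 0.578, -0.138,  0.05 ]))]
pink_mug [(0.81, array([ 0.574, -0.139,  0.05 ]))]
```

Call:
arm_command --pt "26 7 -14 -4 0 0 0" --pt "26 7 -14 -4 0 0 0" --pt "26 8 -14 -3 0 0 0" --pt "26 7 -13 -4 0 0 -0.001" --pt "26 8 -13 -3 0 0 0" --pt "26 7 -14 -4 0 0 -0.001" --pt "26 8 -13 -3 0 0 0" --pt "26 7 -14 -4 0.001 0 -0.001"

```text
time_s: 12.65
tcp_pos: [0.5819, -0.1019, 0.186]
ee_rot: [[-0.017, -1.0, 0.007], [-0.906, 0.018, 0.423], [-0.423, 0.001, -0.906]]
wrist_force: [-0.7, -0.0, -0.7]
gripper_width: 0.374
gripper_force: 30.0
```

Call:
arm_command --pt "26 0 0 0 0 0 0" --pt "26 0 0 0 0 0 0"

```text
time_s: 12.85
tcp_pos: [0.5813, -0.1014, 0.1861]
ee_rot: [[-0.017, -1.0, 0.007], [-0.906, 0.018, 0.423], [-0.423, 0.001, -0.906]]
wrist_force: [-1.2, -0.3, -1.8]
gripper_width: 0.376
gripper_force: 30.0
```

```bash
python3 - <<'E'
from h import *
s=sense();p,R=s["tcp_pos"],s["ee_rot"];J=p+R@jt;print(s["time_s"],J.round(4),s["gripper_width"]*87,s["gripper_force"])
im=capture("scene")[:,:,::-1].copy();r,c=map(int,proj("scene",J))
S=6;r0,c0=r-35,c-50;a=cv2.resize(im[r0:r0+85,c0:c0+100],None,fx=S,fy=S,interpolation=cv2.INTER_CUBIC)
pt=lambda X:(lambda q:(int((q[1]-c0+.5)*S),int((q[0]-r0+.5)*S)))(proj("scene",X))
for z in(.06,.0):
    q=[pt((.58+.043*np.cos(t),-.162+.043*np.sin(t),z)) for t in np.linspace(0,6.28,40)];cv2.polylines(a,[np.array(q)],True,(0,255,0),1)
cv2.imwrite("pics/e1.png",a)
Q=tool_for((0,0,0),50)[1];b=np.array([.58,-.167,.032])-Q@jt;plan(p,R,[(b,Q,8)],26)
E
```

```text
12.85 [ 0.5799 -0.1668  0.1218] 32.69429744467487 29.999920148402452
[[26, 5.0, -0.0, 10.0, 0.0, 0.0, -0.0], [26, 5.0, -0.0, 10.0, 0.0, 0.0, -0.0], [26, 5.0, -0.0, 10.0, 0.0, 0.0, -0.0], [26, 5.0, -0.0, 10.0, 0.0, 0.0, -0.0], [26, 5.0, -0.0, 10.0, 0.0, 0.0, -0.0], [26, 4.0, -0.0, 10.0, 0.0, 0.0, -0.0], [26, 5.0, -0.0, 11.0, 0.0, 0.0, -0.0], [26, 4.0, -0.0, 10.0, 0.001, 0.0, -0.0]] -> [ 0.5812 -0.1015  0.0966] maxstep 12.0 0.001
```

View pics/e1.png

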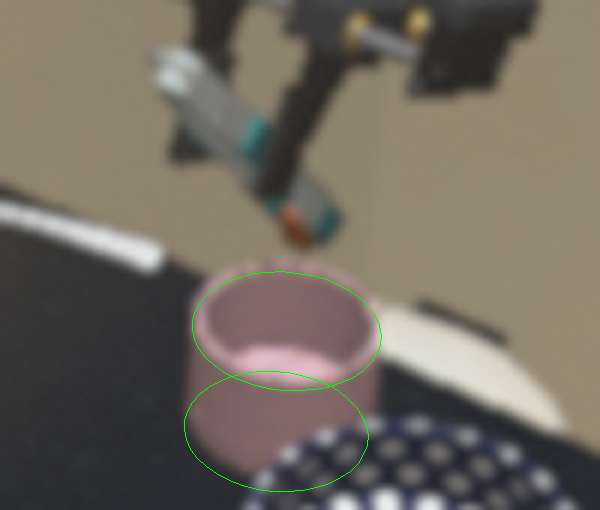

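The lump still hangs in the jaws at crop (297,225), over the mug. The predicted mug outline is within about 2 px. Lowering now.

Call:
arm_command --pt "26 5 0 10 0 0 0" --pt "26 5 0 10 0 0 0" --pt "26 5 0 10 0 0 0" --pt "26 5 0 10 0 0 0" --pt "26 6 0 10 0 0 0" --pt "26 5 0 10 0 0 0" --pt "26 5 0 11 0 0 0" --pt "26 4 0 10 0 0 0"

```text
time_s: 13.7
tcp_pos: [0.5817, -0.1036, 0.0956]
ee_rot: [[-0.016, -1.0, 0.009], [-0.906, 0.018, 0.422], [-0.422, -0.001, -0.906]]
wrist_force: [-0.5, -0.0, -0.5]
gripper_width: 0.373
gripper_force: 30.0
```

Call:
arm_command --pt "26 0 0 0 0 0 0" --pt "26 0 0 0 0 0 0" --pt "26 0 0 0 0 0 0"

```text
time_s: 14.0
tcp_pos: [0.5824, -0.1037, 0.0975]
ee_rot: [[-0.015, -1.0, 0.01], [-0.906, 0.018, 0.422], [-0.422, -0.003, -0.907]]
wrist_force: [-0.0, 0.3, -1.6]
gripper_width: 0.37
gripper_force: 30.0
```

Call:
arm_command --pt "33 0 0 0 0 0 0" --pt "35 0 0 0 0 0 0" --pt "37 0 0 0 0 0 0" --pt "39 0 0 0 0 0 0" --pt "41 0 0 0 0 0 0" --pt "41 0 0 0 0 0 0" --pt "41 0 0 0 0 0 0" --pt "41 0 0 0 0 0 0"

```text
time_s: 14.8
tcp_pos: [0.5819, -0.1036, 0.0968]
ee_rot: [[-0.016, -1.0, 0.009], [-0.906, 0.018, 0.422], [-0.422, -0.001, -0.906]]
wrist_force: [0.7, 0.2, -1.7]
gripper_width: 0.472
gripper_force: 9.1
```

Call:
arm_command --pt "41 -2 0 -5 0 0 0" --pt "41 -4 0 -10 0 0 0" --pt "41 -5 0 -11 0 0 0" --pt "41 -5 0 -11 0 0 0" --pt "41 -5 0 -11 0 0 0" --pt "41 -5 0 -11 0 0 0" --pt "41 -6 0 -12 0 0 0" --pt "41 -6 0 -12 0 0 0"

```text
time_s: 15.6
tcp_pos: [0.5817, -0.1042, 0.1894]
ee_rot: [[-0.016, -1.0, 0.009], [-0.906, 0.018, 0.422], [-0.422, -0.002, -0.906]]
wrist_force: [0.5, -0.5, 0.4]
gripper_width: 0.473
gripper_force: 9.0
```

```bash
python3 - <<'E'
from h import *
s=sense();p,R=s["tcp_pos"],s["ee_rot"];J=p+R@jt;print(s["time_s"],p.round(4),J.round(4),s["gripper_width"]*87,s["gripper_force"])
im=capture("scene")[:,:,::-1].copy();r,c=map(int,proj("scene",J))
cv2.imwrite("pics/f1.png",cv2.resize(im[r-45:r+60,c-50:c+75],None,fx=5,fy=5,interpolation=cv2.INTER_CUBIC))
print([(d["p"],d["location"]) for d in find_in("brown_lump","scene")[:2]], proj("scene",(.58,-.17,.015)))
q1,Q1=tool_for((.5,.02,.14),25); q2,Q2=tool_for((.4898,.2094,.133),0)
p,R=plan(p,R,[(q1,Q1,8),(q2,Q2,8)],41)
E
```

```text
15.6 [ 0.5817 -0.1042  0.1894] [ 0.5805 -0.1696  0.1251] 41.168937045714955 9.027310894889524
[(0.46, [277.2, 185.8])] (np.float64(176.65402898923355), np.float64(343.46384406254987))
[[41, -23.0, 10.0, 13.0, -0.0, 0.054, 0.0], [41, -23.0, 11.0, 12.0, -0.0, 0.055, 0.0], [41, -24.0, 10.0, 11.0, -0.0, 0.054, 0.0], [41, -25.0, 11.0, 9.0, -0.0, 0.055, 0.0], [41, -25.0, 10.0, 8.0, -0.0, 0.054, 0.0], [41, -25.0, 11.0, 7.0, -0.001, 0.055, 0.0], [41, -26.0, 10.0, 5.0, -0.0, 0.054, 0.0], [41, -26.0, 11.0, 3.0, -0.001, 0.055, 0.0]] -> [0.5015 0.1067 0.171 ] maxstep 29.0 0.055
[[41, -24.0, 2.0, 6.0, 0.0, 0.055, 0.0], [41, -25.0, 2.0, 4.0, 0.0, 0.054, 0.0], [41, -25.0, 2.0, 3.0, 0.0, 0.055, 0.0], [41, -25.0, 1.0, 2.0, 0.0, 0.054, 0.0], [41, -25.0, 2.0, 1.0, 0.0, 0.055, 0.0], [41, -25.0, 1.0, -1.0, 0.0, 0.054, 0.0], [41, -24.0, 2.0, -2.0, 0.0, 0.055, 0.0], [41, -25.0, 1.0, -4.0, 0.0, 0.054, 0.0]] -> [0.4919 0.3011 0.1243] maxstep 25.0 0.055
```

View pics/f1.png

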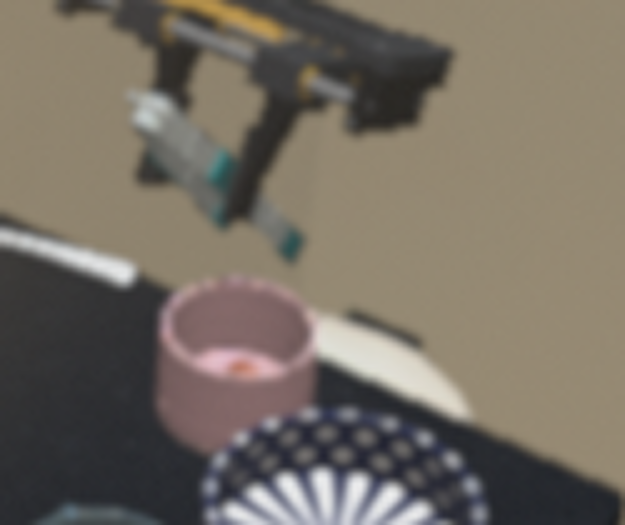

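The lump lies on the mug floor at crop (242,370), and the jaws are empty. Back to the rest.

Call:
arm_command --pt "41 -23 10 13 0 0.054 0" --pt "41 -23 11 12 0 0.055 0" --pt "41 -24 10 11 0 0.054 0" --pt "41 -25 11 9 0 0.055 0" --pt "41 -25 10 8 0 0.054 0" --pt "41 -25 11 7 -0.001 0.055 0" --pt "41 -26 10 5 0 0.054 0" --pt "41 -26 11 3 -0.001 0.055 0"

```text
time_s: 16.5
tcp_pos: [0.5007, 0.1077, 0.1695]
ee_rot: [[-0.018, -1.0, -0.001], [-1.0, 0.018, -0.002], [0.002, 0.001, -1.0]]
wrist_force: [-0.2, -0.4, -1.6]
gripper_width: 0.473
gripper_force: 9.0
```

Call:
arm_command --pt "41 -24 2 6 0 0.055 0" --pt "41 -25 2 4 0 0.054 0" --pt "41 -25 2 3 0 0.055 0" --pt "41 -25 1 2 0 0.054 0" --pt "41 -25 2 1 0 0.055 0" --pt "41 -25 1 -1 0 0.054 0" --pt "41 -24 2 -2 0 0.055 0" --pt "41 -25 1 -4 0 0.054 0"

```text
time_s: 17.3
tcp_pos: [0.4915, 0.3019, 0.1225]
ee_rot: [[-0.016, -1.0, -0.009], [-0.905, 0.018, -0.425], [0.425, 0.001, -0.905]]
wrist_force: [0.6, -0.7, -0.9]
gripper_width: 0.475
gripper_force: 9.0
```

Call:
arm_command --pt "41 0 0 0 0 0 0" --pt "41 0 0 0 0 0 0"

```text
time_s: 17.5
tcp_pos: [0.4914, 0.3014, 0.1219]
ee_rot: [[-0.014, -1.0, -0.009], [-0.906, 0.017, -0.423], [0.423, 0.002, -0.906]]
wrist_force: [-0.8, 0.2, -1.0]
gripper_width: 0.472
gripper_force: 9.0
```

```bash
python3 - <<'E'
from h import *
s=sense();p,R=s["tcp_pos"],s["ee_rot"];J=p+R@jt;print(s["time_s"],p.round(4),J.round(4),s["gripper_width"]*87,s["gripper_force"])
im=capture("top")[:,:,::-1].copy()
hsv=cv2.cvtColor(im,cv2.COLOR_BGR2HSV);t=cv2.inRange(hsv,(80,90,60),(100,255,255));r,c=map(int,proj("top",J));m=np.zeros_like(t);m[r-30:r+30,c-30:c+30]=1
k,l,st,ce=cv2.connectedComponentsWithStats(t*m)
for i in range(1,k):
    if st[i,4]>5: print(st[i],ce[i].round(1),at_z("top",ce[i][::-1],J[2]+.008).round(4))
print("axis",(R@Rg.T@np.array([-.018,-1,0])).round(3))
plan(p,R,[(p0+[0,0,.025],Rg,5),(p0+[0,0,.001],Rg,5)],41)
E
```

```text
17.5 [0.4914 0.3014 0.1219] [0.4897 0.2102 0.1308] 41.03585586058453 8.992583514045691
[211 248  14   3  29] [217.6 248.6] [0.5111 0.2108 0.1388]
[211 268  14   3  33] [217.2 269.2] [0.4697 0.2112 0.1388]
axis [-0.017 -1.     0.001]
[[41, -6.0, -0.0, 13.0, 0.0, -0.0, 0.0], [41, -6.0, -0.0, 13.0, 0.0, -0.0, 0.0], [41, -6.0, -0.0, 13.0, 0.001, -0.0, 0.001], [41, -6.0, -0.0, 14.0, 0.0, -0.0, 0.0], [41, -6.0, -0.0, 13.0, 0.001, -0.001, 0.001]] -> [0.4912 0.3007 0.0494] maxstep 15.0 0.002
[[41, -2.0, -0.0, 4.0, -0.0, 0.0, -0.0], [41, -2.0, -0.0, 4.0, -0.0, 0.0, -0.0], [41, -2.0, -0.0, 5.0, -0.0, 0.0, -0.0], [41, -2.0, -0.0, 4.0, -0.0, 0.0, -0.0], [41, -2.0, -0.0, 5.0, -0.0, 0.0, -0.0]] -> [0.4912 0.3004 0.0252] maxstep 5.0 0.0
```

The jaws are within 1 mm of where they should be. Lowering onto the rest.

Call:
arm_command --pt "41 -6 0 13 0 0 0" --pt "41 -6 0 13 0 0 0" --pt "41 -6 0 13 0.001 0 0.001" --pt "41 -6 0 14 0 0 0" --pt "41 -6 0 13 0.001 -0.001 0.001" --pt "41 -2 0 4 0 0 0" --pt "41 -2 0 4 0 0 0" --pt "41 -2 0 5 0 0 0"

```text
time_s: 18.35
tcp_pos: [0.4923, 0.3006, 0.0362]
ee_rot: [[-0.018, -1.0, -0.005], [-0.907, 0.019, -0.421], [0.421, -0.003, -0.907]]
wrist_force: [0.7, 1.2, -0.3]
gripper_width: 0.473
gripper_force: 9.0
```

Call:
arm_command --pt "41 -2 0 4 0 0 0" --pt "41 -2 0 5 0 0 0" --pt "41 0 0 0 0 0 0" --pt "41 0 0 0 0 0 0"

```text
time_s: 18.75
tcp_pos: [0.4921, 0.3002, 0.0265]
ee_rot: [[-0.018, -1.0, -0.006], [-0.907, 0.019, -0.421], [0.421, -0.002, -0.907]]
wrist_force: [-0.1, 0.7, -0.0]
gripper_width: 0.471
gripper_force: 9.0
```

Call:
arm_command --pt "41 -1 0 2 0 0 0" --pt "41 0 0 0 0 0 0" --pt "43 0 0 0 0 0 0" --pt "45 0 0 0 0 0 0" --pt "47 0 0 0 0 0 0" --pt "50 0 0 0 0 0 0" --pt "56 0 0 0 0 0 0" --pt "62 0 0 0 0 0 0"

```text
time_s: 19.55
tcp_pos: [0.492, 0.3002, 0.0243]
ee_rot: [[-0.018, -1.0, -0.006], [-0.907, 0.019, -0.421], [0.421, -0.002, -0.907]]
wrist_force: [-0.1, -0.7, -0.0]
gripper_width: 0.657
gripper_force: 0.0
```

Call:
arm_command --pt "62 0 0 0 0 0 0" --pt "62 3 0 -7 0 0 0" --pt "62 6 0 -14 0 0 0" --pt "62 8 0 -18 0 0 0" --pt "62 10 0 -22 0 0 0" --pt "62 12 0 -27 0 0 0" --pt "62 12 0 -27 0 0 0" --pt "62 12 0 -27 0 0 0"

```text
time_s: 20.35
tcp_pos: [0.4916, 0.3028, 0.1814]
ee_rot: [[-0.018, -1.0, -0.006], [-0.907, 0.019, -0.421], [0.421, -0.002, -0.907]]
wrist_force: [-0.8, 1.1, -0.5]
gripper_width: 0.712
gripper_force: 0.0
```

Call:
arm_command --pt "62 30 -25 0 0 -0.06 0" --pt "62 35 -25 0 0 -0.06 0" --pt "62 35 -25 0 0 -0.06 0" --pt "62 35 -10 0 0 -0.06 0" --pt "62 40 0 0 0 -0.06 0" --pt "62 40 0 0 0 -0.06 0" --pt "62 40 0 0 0 -0.06 0" --pt "62 40 0 0 0 0 0"

```text
time_s: 21.15
tcp_pos: [0.5711, 0.0133, 0.2437]
ee_rot: [[-0.02, -1.0, 0.005], [-1.0, 0.02, -0.013], [0.013, -0.005, -1.0]]
wrist_force: [1.4, 0.4, 0.0]
gripper_width: 0.711
gripper_force: 0.0
```

```bash
python3 - <<'E'
from h import *
s=sense();print(s["time_s"],s["tcp_pos"].round(3),s["joints"].round(0))
ims={n:capture(n)[:,:,::-1].copy() for n in("top","scene")}
im=ims["top"];hsv=cv2.cvtColor(im,cv2.COLOR_BGR2HSV);t=cv2.inRange(hsv,(80,90,70),(100,255,255)); t[:228]=0;t[283:]=0;t[:,:140]=0;t[:,236:]=0
n,l,st,ce=cv2.connectedComponentsWithStats(t)
for i in range(1,n):
    if st[i,4]>5: print("teal",st[i],ce[i].round(1),at_z("top",ce[i][::-1],.040).round(4))
o=np.zeros((600,800,3),np.uint8)
a=cv2.resize(im[225:285,130:240],(440,240));o[:240,:440]=a
o[240:560,:440]=cv2.resize(im[185:305,280:445],(440,320));o[:350,445:795]=cv2.resize(ims["scene"][230:350,210:330],(350,350));o[350:590,445:795]=cv2.resize(ims["scene"][140:240,280:426],(350,240))
cv2.imwrite("pics/z.png",o)
E
```

```text
21.15 [0.571 0.013 0.244] [ 18.  16.  -7.   1. -67. -19.]
```

View pics/z.png

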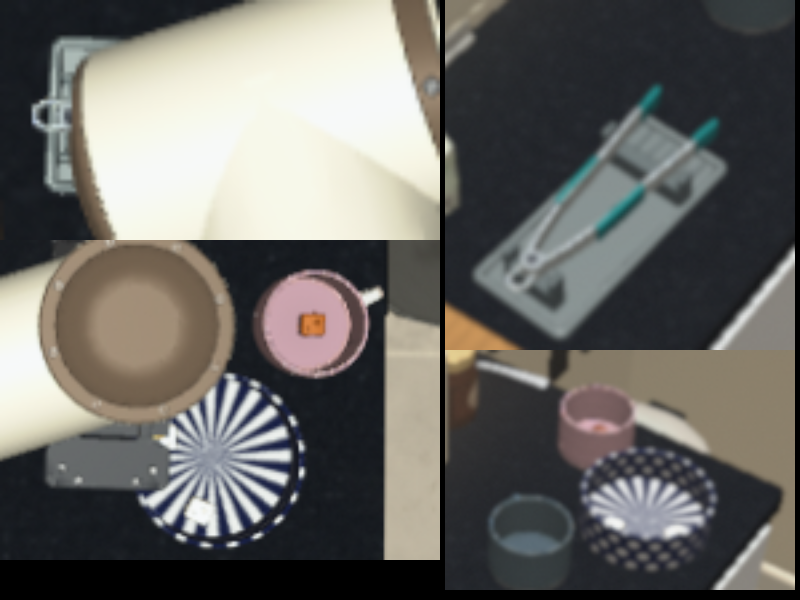

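The tongs lie in both notches with jaws at the jaw end. The lump is on the mug floor at crop (312,324), and both white lumps are in the bowl. The robot is clear, so I'm handing in.

```bash
python3 -c "
from station import *
print(finish_job())"
```

```text
the job is handed in; nothing more can be done
None
```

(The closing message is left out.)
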